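Dry-stack two turned rings under slotted weights

ROBOT

A 6-joint arm with a two-finger parallel gripper is mounted at the origin on the work surface. World frame = base frame: x ahead of the robot, y to its left, z up, the work surface at z = 0. Lengths are in m, angles in rad, forces in N, time in s.
With the tool pointing down it reaches from about 0.3 to 0.775 m from the base axis. Payload 14.6 kg.
Tool frame: the origin (TCP) lies midway between the tips of the shut fingers; the grasp point (between the pads) lies 19 mm behind it; z points along the fingers, y is the line along which they close (so a half turn about z gives the same grasp; the last joint's range is limited). The gripper opens to 85 mm and grips with 20 to 120 N. Pads are 22 mm wide; open, the fingers measure 114 mm over their backs; the gripper's body (76 mm by 85 mm) begins 54 mm behind the grasp point. The pads swing forward as they close: fully open they stand 13 mm farther back than shut.
Start: joints at [-1.241, 0.3, 1.521, -0, 1.321, -0.067], TCP at [0.213, -0.507, 0.231] pointing down, gripper open.
Joint ranges: [-3.03, 3.03], [-0.79, 2.21], [0.23, 2.52], [-1.04, 4.18], [0, 3.07], [-2.55, 2.55]. Speed limits (rad/s): [2.22, 2.22, 2.57, 3.14, 3.14, 3.14].

INTERFACE

Orientations are given as a unit quaternion [x, y, z, w].
In Python, from bench import arm gives the robot as it stands.
- The arm moves only by the shell command python3 -m pendant 'ROWS'. ROWS is JSON, a list of rows, each a list of 7 numbers: the shift along the tool's x, y, z in m, then the turn, a rotation vector about the tool's x, y, z in rad, then the closure, from -1 (fully open) to 1 (shut). A call has 1 to 20 rows; each row shifts and turns the commanded pose from where the row before left it, along the tool's axes as they then stand; what a row does not reach is not made up. A row lasts 1/10 s, in which the tool goes at most 50 mm and 8.59 degrees, less where a joint would pass 70% of its speed; a pose out of reach is approached as far as the arm can. A call is refused whole if a number of a shift passes 0.05 or a number of a turn 0.15, either way. A call with a gripper value outside its range is refused whole. The fingers move at their own pace and stop on an object; the grip force is fixed at half the most. Time passes only in rows, so rows that do not move let the fingers close. It gives the time, the measured TCP pose, the force, the opening and the grip force at its end, in the units of the state.
- arm.observe(): the state, without advancing time (a new reading comes with each control period).
- arm.capture(name): name is "scene" or "top" or "wrist"; returns the picture (420x560x3 uint8, blue, green, red); there is no depth.
- arm.camera_model(name): a dict with "fx", "fy", "cx", "cy" (pixels), "k1" (the pictures are not rectified: a ray, as slopes to the right and down, at radius r is drawn at 1 + k1 r^2 times it, then the intrinsics apply), "cam_to_world" (4x4, takes a point from camera to world coordinates); the wrist camera has in their place "mount" (4x4, takes a point from camera to tool coordinates, whose origin is the TCP and whose axes are the flange's). Camera axes: x right, y down, z forward; pixel columns grow to the right and rows downward; lengths in m; the calibration is good to about 2 mm. A picture is of the moment at which its call begins: read the wrist's pose just before it. camera_model takes no time and is no camera call.
- arm.job_done(): hands the job in; it is judged then, once.
The state is a dict: "time_s": time; "joint_positions": joint angles; "dq": joint speeds; "effort": joint torques, N m; "ee_pos": TCP position; "orientation": TCP orientation; "force": force on the tool from outside, world axes, zero at the start; "ft_torque": the same for the moment, N m; "finger_gap": opening from 0.0 (shut) to 1.0 (fully open); "grasp_force": force on a finger pad.
Only numpy, scipy, OpenCV 4.12 (cv2) and the standard library are available. Lean on these libraries where they do the work, as an engineer would, in place of code of your own. Each camera call takes 0.05 s, during which the arm holds its last target. There are 200 camera calls.

TASK

Set up the two turned rings to be pressed flat on the stand with the red base: thread the dark walnut ring over its rod first, the pale maple ring on top of it, then the slotted steel weight and last the smaller slotted brass weight, each lying flat and centred round the rod and let go before the next is fetched. The slots of the two weights must point to opposite sides so that the weights cannot slide off together. Leave the green stand empty, and do not shift or knock over the turned handle and the block of drill bits.

Things in the scene. Friction and masses are not known exactly. Their poses are not given: they have to be found in the camera images.
- walnut_ring: dark brown wooden ring lying flat, outer diameter 64 mm, hole 22 mm, 14 mm thick, about 50 g. Origin: on the ring's axis at its underside; z up.
- maple_ring: pale cream wooden ring lying flat, outer diameter 60 mm, hole 22 mm, 14 mm thick, about 40 g. Origin: on the ring's axis at its underside; z up.
- steel_weight: grey steel slotted weight lying flat: a disc 56 mm in diameter, 10 mm thick, about 170 g, with one straight radial slot 14 mm wide right through its thickness, open at the rim towards the body's +x and closed by a square end 7 mm beyond the disc's centre (at x = -7 mm). Origin: disc centre (where the rod belongs) at the underside; z up.
- brass_weight: yellow brass slotted weight lying flat: a disc 48 mm in diameter, 10 mm thick, about 130 g, with one straight radial slot 14 mm wide right through its thickness, open at the rim towards the body's +x and closed by a square end 7 mm beyond the disc's centre (at x = -7 mm). Origin: disc centre (where the rod belongs) at the underside; z up.
- steel_slot (a point): point in the middle of the steel weight's slot, 20 mm from the disc's centre towards the slot's open mouth, at the underside.
- brass_slot (a point): point in the middle of the brass weight's slot, 20 mm from the disc's centre towards the slot's open mouth, at the underside.
- red_stand: the stand to use, fixed to the bench: a round red base 90 mm in diameter and 12 mm thick with an upright steel rod of 8 mm diameter in its centre; the rod's top is 64 mm above the bench (52 mm above the base's top) and its last 4 mm taper. Origin: on the rod's axis at the underside of the base; z up.
- green_stand: a second stand of the same shape and size as the red one, fixed to the bench, but with a green base; it stays empty. Origin as for the red stand.
- handle: bystander: a turned wooden tool handle with a black ferrule, standing upright and loose, 36 mm at its thickest, 118 mm tall, about 90 g. Origin: centre of its underside.
- bit_block: bystander: a loose wooden block 50 x 110 x 35 mm holding four dark drill bits upright, 91 mm tall in all, 0.6 kg. Origin: centre of its underside; y along its length.
There are look-alikes about, which are no part of the job. Several things have the shape of the steel_weight; the one meant has the colours described above.

How it is judged:
By the outcome, as a careful person would: the job done as asked, in the order asked, and still so for the second after the job is handed in, with the robot touching nothing.
It also fails if it takes over 112 s, if anything falls off the work surface, if the arm or the gripper's body presses on something with over 40 N, if the wrist force passes 120 N, or if a joint passes its speed limit or range.

## Working session

There is one attempt and no reset: what is moved stays moved. The work goes in short steps, Python scripts to look and compute and a shell command to move; the robot and the scene stay as the last step left them, time stands still between calls to the robot, and variables do not carry over. Pictures are saved under pics/ and viewed, at most 14 in all, crops included, and the job is handed in when it is done.

```bash
ls; mkdir -p pics; python3 - <<'E'
from bench import arm
import cv2
print(arm.observe())
for n in("scene","top","wrist"):
    cv2.imwrite(f"pics/{n}0.png",arm.capture(n)); print(n,arm.camera_model(n))
E
```

```text
pics
{'time_s': 0.0, 'joint_positions': array([-1.24060257e+00,  3.00507092e-01,  1.52157713e+00, -1.11006040e-05,
        1.32071575e+00, -6.66159967e-02]), 'dq': array([ 3.31010416e-04, -3.94549306e-04, -7.21945613e-04,  8.19102230e-06,
        5.37106349e-04,  1.50548359e-04]), 'effort': array([ 3.22997403e-03, -5.43495870e+01, -3.61795449e+01,  4.87477246e-05,
        3.96736999e-03,  6.79347650e-06]), 'ee_pos': array([ 0.21247313, -0.50704662,  0.23070325]), 'orientation': array([ 9.80381783e-01,  1.97107066e-01, -8.46561093e-05, -5.97721277e-04]), 'force': array([-0.3927027 , -0.82180748, -0.10279483]), 'ft_torque': array([-0.02273518, -0.02297093, -0.05421583]), 'grasp_force': 0.0, 'finger_gap': 0.9988109475068739}
scene {'fx': 538.7624089381267, 'fy': 538.7624089381267, 'cx': 277.28506216042206, 'cy': 209.20282929551632, 'k1': -0.07862163288470779, 'cam_to_world': array([[-0.41220456,  0.57032906, -0.71050134,  1.43099815],
       [ 0.91101162,  0.26832593, -0.31314377,  0.40435765],
       [ 0.01205094, -0.77635427, -0.63018158,  0.85315306],
       [ 0.        ,  0.        
[... 212 characters left out ...]
3,  0.19573235,  0.29972544],
       [-0.99976232, -0.01990651,  0.00889055,  0.01328344],
       [-0.00482018, -0.19587485, -0.98061705,  1.11172125],
       [ 0.        ,  0.        ,  0.        ,  1.        ]])}
wrist {'fx': 324.6756009777721, 'fy': 324.6756009777721, 'cx': 279.1953173284534, 'cy': 211.8128817873069, 'k1': -0.05059675460150753, 'mount': array([[-8.85051023e-05, -9.62315198e-01, -2.71936486e-01,
         6.84532801e-02],
       [ 9.99999996e-01, -7.85197927e-05, -4.76004979e-05,
         3.06823450e-04],
       [ 2.44542860e-05, -2.71936489e-01,  9.62315201e-01,
        -1.43881420e-01],
       [ 0.00000000e+00,  0.00000000e+00,  0.00000000e+00,
         1.00000000e+00]])}
```

View pics/top0.png

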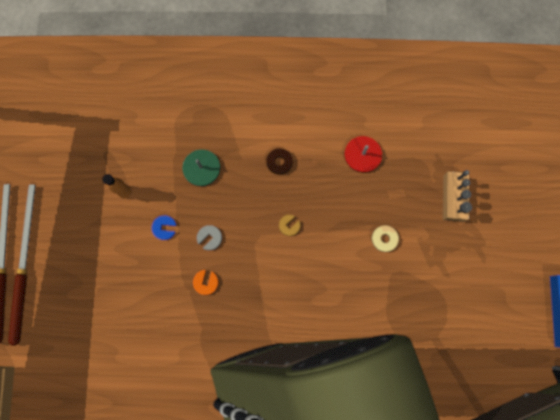

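View pics/scene0.png

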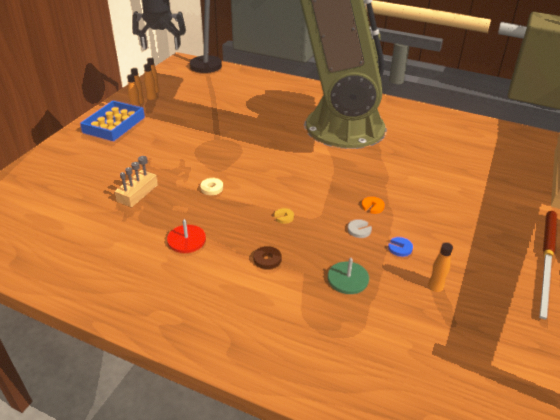

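The top view shows the red stand at (363,154), green stand (201,168), walnut ring (279,161), maple ring (385,238), brass weight (290,225), handle (118,185) and bit block (457,195). Three things are shaped like the steel weight: grey (209,237), blue (165,228) and orange (206,282). Only the grey one matches the description. I'll confirm that in a crop and take measurements.

```bash
cat > h.py <<'E'
import numpy as np, cv2
from bench import arm
from scipy.spatial.transform import Rotation as R
def grab(n):
    s=arm.observe(); im=arm.capture(n); m=arm.camera_model(n)
    if n=="wrist":
        T=np.eye(4);T[:3,:3]=R.from_quat(s["orientation"]).as_matrix();T[:3,3]=s["ee_pos"];T=T@m["mount"]
    else: T=m["cam_to_world"]
    return im,m,T
def toplane(uv,m,T,z):
    K=np.array([[m["fx"],0,m["cx"]],[0,m["fy"],m["cy"]],[0,0,1]])
    p=cv2.undistortPoints(np.array(uv,float).reshape(-1,1,2),K,np.array([m["k1"],0,0,0,0]),None,None).reshape(-1,2) if 0 else None
    q=(np.array(uv,float).reshape(-1,2)-[m["cx"],m["cy"]])/[m["fx"],m["fy"]]
    s=q.copy()
    for _ in range(20): s=q/(1+m["k1"]*(s**2).sum(1,keepdims=True))
    d=np.c_[s,np.ones(len(s))]@T[:3,:3].T
    return (T[:3,3]+d*((z-T[2,3])/d[:,2:]))[:,:2]
# HSV ranges
C=dict(red=((0,200,110),(4,255,255)),green=((65,90,30),(90,255,160)),walnut=((0,40,0),(14,255,60)),
 maple=((20,40,150),(34,170,255)),brass=((19,100,90),(30,255,255)),steel=((0,0,90),(180,40,255)))
def contours(im,c,amin=60):
    hsv=cv2.cvtColor(im,cv2.COLOR_BGR2HSV); mk=cv2.inRange(hsv,*map(np.array,C[c]))
    cs,_=cv2.findContours(mk,cv2.RETR_EXTERNAL,cv2.CHAIN_APPROX_NONE)
    return sorted([k for k in cs if cv2.contourArea(k)>amin],key=cv2.contourArea,reverse=True)
def circ(P):
    "robust circle fit on world points: least squares, outliers dropped"
    from scipy.optimize import least_squares
    c0,r0=cv2.minEnclosingCircle(P.astype(np.float32))
    f=least_squares(lambda v:np.hypot(*(P-v[:2]).T)-v[2],[*c0,r0],loss="soft_l1",f_scale=.0005)
    return f.x
Z=dict(red=.012,green=.012,walnut=.014,maple=.014,brass=.01,steel=.01)
def meas(n,names,amin=60,top=2,Zs=Z):
    im,m,T=grab(n)
    for c in names:
        for k in contours(im,c,amin)[:top]:
            P=toplane(k[:,0],m,T,Zs[c]); v=circ(P); u=k[:,0].mean(0)
            g=toplane(np.argwhere(cv2.drawContours(np.zeros(im.shape[:2],np.uint8),[k],-1,1,-1))[:,::-1],m,T,Zs[c]).mean(0)
            d=v[:2]-g
            print(n,c,"px",u.round(),"area",cv2.contourArea(k),"xy",v[:2].round(4),"r",v[2].round(4),"slotdir?",np.degrees(np.arctan2(-(-d[1]),d[0])).round(1),"off",(np.hypot(*d)*1e3).round(1))
    return im
E
python3 - <<'E'
from h import *
im=meas("top",C)
cv2.imwrite("pics/crop1.png",cv2.resize(im[130:310,140:420],None,fx=2.8,fy=2.8,interpolation=cv2.INTER_CUBIC))
hsv=cv2.cvtColor(im,cv2.COLOR_BGR2HSV)
for n,(u,v) in dict(steel=(214,246),blue=(160,228),orange=(200,284),brass=(284,224),walnut=(270,161),maple=(376,238),red=(355,160),green=(195,175)).items(): print(n,hsv[v,u])
m=arm.camera_model("top");T=m["cam_to_world"]
print("handle,block,blue,orange",toplane([(124,190),(457,205),(165,228),(206,282)],m,T,0).round(3).tolist())
E
```

```text
top red px [363. 154.] area 977.5 xy [ 0.6613 -0.1655] r 0.0429 slotdir? -8.9 off 0.2
top green px [201. 167.] area 910.5 xy [0.6205 0.2173] r 0.0411 slotdir? 1.6 off 0.2
top walnut px [283. 356.] area 728.5 xy [0.5607 0.0757] r 0.3774 slotdir? 12.1 off 369.7
top walnut px [280. 162.] area 447.5 xy [0.6379 0.0318] r 0.0288 slotdir? -7.9 off 0.1
top maple px [385. 239.] area 448.5 xy [ 0.459  -0.2124] r 0.0283 slotdir? -7.6 off 1.4
top brass px [289. 226.] area 169.0 xy [0.487  0.0067] r 0.0208 slotdir? -40.0 off 2.8
top brass px [385. 238.] area 152.5 xy [ 0.459  -0.2127] r 0.0279 slotdir? 146.5 off 6.2
top steel px [281.  18.] area 19875.0 xy [4.8149 0.0798] r 3.8403 slotdir? 1.0 off 3789.9
top steel px [ 27. 226.] area 365.0 xy [0.4822 7.0444] r 6.4224 slotdir? 89.9 off 6421.5
steel [ 34  13 135]
blue [111 187 135]
orange [ 13 238 214]
brass [ 19 172 168]
walnut [ 10 197  53]
maple [ 25  94 222]
red [  1 216 183]
green [ 72 118  95]
handle,block,blue,orange [[0.565, 0.401], [0.544, -0.389], [0.476, 0.296], [0.353, 0.193]]
```

View pics/crop1.png

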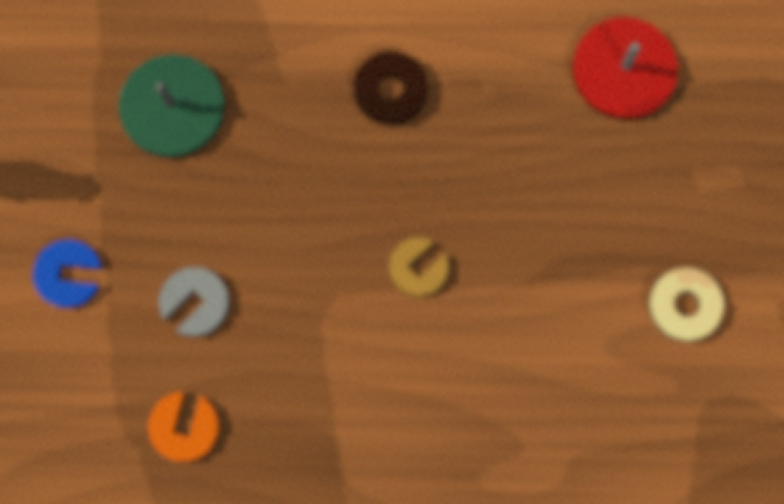

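The crop confirms the grey disc at crop (195,302) as the steel weight; blue (67,272) and orange (184,427) are decoys. The brass weight is at crop (419,266). Its slot points up-right and the steel slot points down-left, so they are already about opposite. One yaw of about 134° therefore serves for all picks and places. I'll move over the walnut ring and turn to that yaw.

```bash
cat >> h.py <<'E'
def psi(s=None):
    s=s or arm.observe(); M=R.from_quat(s["orientation"]).as_matrix(); return np.arctan2(M[1,0],M[0,0]),M
def go(x,y,z,deg=None):
    s=arm.observe(); a,M=psi(s); d=M.T@(np.array([x,y,z])-s["ee_pos"])
    print("t",round(s["time_s"],2),"at",s["ee_pos"].round(4),"psi",np.degrees(a).round(2),"tilt",M[:,2].round(3),"-> shift",d.round(4),"norm",np.linalg.norm(d).round(3),"" if deg is None else f"turn {-np.radians(deg)+a:.3f}")
E
python3 -m pendant '[[0.04,-0.0222,0.0067,0,0,0,-1],[0.04,-0.0222,0.0067,0,0,0,-1],[0.04,-0.0222,0.0067,0,0,0,-1],[0.04,-0.0222,0.0067,0,0,0,-1],[0.04,-0.0222,0.0067,0,0,0,-1],[0.04,-0.0222,0.0067,0,0,0,-1],[0.04,-0.0222,0.0067,0,0,0,-1],[0.04,-0.0222,0.0067,0,0,0,-1],[0.04,-0.0222,0.0067,0,0,0,-1],[0.04,-0.0222,0.0067,0,0,0,-1],[0.04,-0.0222,0.0067,0,0,0,-1],[0.04,-0.0222,0.0067,0,0,0,-1],[0.04,-0.0222,0.0067,0,0,0,-1],[0.04,-0.0222,0.0067,0,0,0,-1],[0.04,-0.0222,0.0067,0,0,0,-1]]'
python3 -m pendant '[[0,0,0,0,0,-0.1495,-1],[0,0,0,0,0,-0.1495,-1],[0,0,0,0,0,-0.1495,-1],[0,0,0,0,0,-0.1495,-1],[0,0,0,0,0,-0.1495,-1],[0,0,0,0,0,-0.1495,-1],[0,0,0,0,0,-0.1495,-1],[0,0,0,0,0,-0.1495,-1],[0,0,0,0,0,-0.1495,-1],[0,0,0,0,0,-0.1495,-1],[0,0,0,0,0,-0.1495,-1],[0,0,0,0,0,-0.1495,-1],[0,0,0,0,0,-0.1495,-1],[0,0,0,0,0,0,-1]]'
python3 - <<'E'
from h import *
go(.638,.032,.13,134)
C["steel"]=((0,0,90),(180,40,255))
im=meas("wrist",["walnut","brass","green","red"],200,3); cv2.imwrite("pics/w1.png",im)
# steel with area filter from top, plus scene
im,m,T=grab("top")
for c in ("steel","brass","red","walnut","maple","green"):
    for k in contours(im,c,80):
        if cv2.contourArea(k)<1500:
            P=toplane(k[:,0],m,T,Z[c]); v=circ(P)
            if v[2]<.05: print(c,k[:,0].mean(0).round(),v.round(4))
E
```

```text
time_s: 1.7
ee_pos: [0.6381, 0.0335, 0.1303]
orientation: [0.98, 0.197, -0.0, 0.0]
force: [1.0, -1.5, -0.0]
finger_gap: 1.001
grasp_force: 0.0
time_s: 3.1
ee_pos: [0.6372, 0.0317, 0.1305]
orientation: [0.389, 0.921, -0.0, -0.0]
force: [0.1, -0.0, 0.5]
finger_gap: 0.999
grasp_force: 0.0
t 3.1 at [0.6372 0.0317 0.1305] psi 134.23 tilt [-0.  0. -1.] -> shift [-0.0004  0.0008  0.0005] norm 0.001 turn 0.004
wrist brass px [120.  99.] area 2551.5 xy [0.4864 0.0059] r 0.0237 slotdir? -63.1 off 1.7
wrist green px [436.  30.] area 7484.5 xy [0.6284 0.2032] r 0.0349 slotdir? -93.3 off 2.4
wrist red px [188. 351.] area 790.0 xy [ 0.674  -0.1391] r 0.0184 slotdir? -96.3 off 3.5
steel [205. 233.] [0.4636 0.1986 0.0175]
red [363. 154.] [ 0.6616 -0.1653  0.0428]
maple [385. 238.] [ 0.4601 -0.2128  0.0291]
green [201. 167.] [0.6206 0.2172 0.0409]
```

View pics/w1.png

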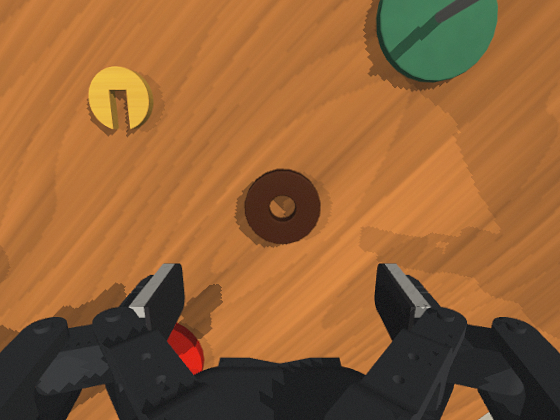

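The wrist view shows the walnut ring at (282,207), the brass weight at (120,99) with its slot pointing down along tool −x, and the green base at (436,30).

```bash
python3 - <<'E'
from h import *
im=cv2.imread("pics/w1.png");h=cv2.cvtColor(im,cv2.COLOR_BGR2HSV);print(h[220,260],h[235,282],h[225,242])
C["walnut"]=((0,40,0),(12,255,80))
for v in (80,100): 
    C["walnut"]=((0,40,0),(14,255,v)); meas("wrist",["walnut"],1500,3)
E
```

```text
[  9 169  74] [  8 150  75] [ 14 170 126]
wrist walnut px [282. 206.] area 4274.0 xy [0.6388 0.0323] r 0.0312 slotdir? -45.4 off 0.7
wrist walnut px [282. 206.] area 4350.0 xy [0.639  0.0322] r 0.0315 slotdir? -46.7 off 0.8
```

```bash
python3 -m pendant '[[-0.0005,0.0008,0.04,0,0,0,-1],[-0.0005,0.0007,0.04,0,0,0,-1],[0,0,0.03,0,0,0,-1],[0,0,0.02,0,0,0,-1],[0,0,0,0,0,0,1],[0,0,0,0,0,0,1],[0,0,0,0,0,0,1],[0,0,0,0,0,0,1],[0,0,0,0,0,0,1],[0,0,0,0,0,0,1],[0,0,0,0,0,0,1],[0,0,0,0,0,0,1]]'
```

```text
time_s: 4.5
ee_pos: [0.6394, 0.032, 0.0015]
orientation: [0.39, 0.921, 0.0, 0.0]
force: [-1.0, 0.5, 5.9]
finger_gap: 0.715
grasp_force: 65.4
```

```bash
python3 -m pendant '[[0,0,-0.03,0,0,0,1],[0,0,-0.045,0,0,0,1],[0,0,-0.045,0,0,0,1],[-0.0362,-0.0203,-0.01,0,0,0,1],[-0.0362,-0.0203,0,0,0,0,1],[-0.0362,-0.0203,0,0,0,0,1],[-0.0362,-0.0203,0,0,0,0,1],[-0.0362,-0.0203,0,0,0,0,1],[-0.0362,-0.0203,0,0,0,0,1],[0,0,0,0,0,0,1]]'
python3 - <<'E'
from h import *
go(.6613,-.1655,.13)
C["red"]=((0,150,90),(6,255,255))
im=meas("wrist",["red"],500,2); cv2.imwrite("pics/w2.png",im)
E
```

```text
time_s: 5.5
ee_pos: [0.7023, -0.2138, 0.1298]
orientation: [0.392, 0.92, -0.0, -0.0]
force: [-0.9, -0.2, -1.0]
finger_gap: 0.711
grasp_force: 65.2
t 5.5 at [ 0.7023 -0.2138  0.1298] psi 133.82 tilt [-0.    -0.001 -1.   ] -> shift [ 0.0633  0.0039 -0.0002] norm 0.063 
wrist red px [284. 127.] area 10226.0 xy [ 0.6615 -0.1672] r 0.0442 slotdir? -46.0 off 1.4
```

View pics/w2.png

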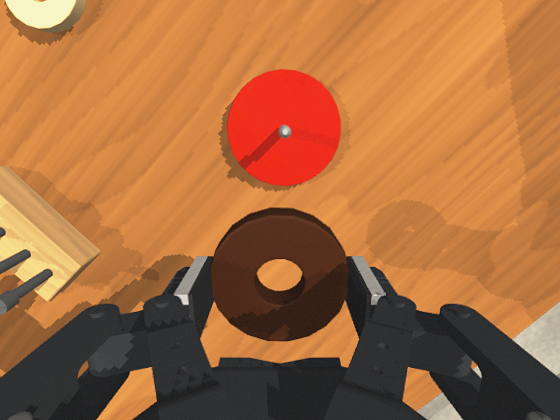

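The wrist view shows the red base at (284,127), the rod tip at (285,131) and the held walnut ring with its hole at (279,273).

```bash
cat >> h.py <<'E'
def heldring(im,m,T,z,lo,hi,roi):
    "held ring's outer top edge -> centre in world, z = height of its top face"
    x0,y0,x1,y1=roi; mk=cv2.inRange(cv2.cvtColor(im,cv2.COLOR_BGR2HSV),np.array(lo),np.array(hi)); k=np.zeros_like(mk);k[y0:y1,x0:x1]=mk[y0:y1,x0:x1]
    cs,_=cv2.findContours(k,cv2.RETR_CCOMP,cv2.CHAIN_APPROX_NONE)
    for c in sorted(cs,key=cv2.contourArea,reverse=True)[:2]: print("ring/hole",cv2.contourArea(c),circ(toplane(c[:,0],m,T,z)).round(4))
E
python3 - <<'E'
from h import *
im,m,T=grab("wrist")
print("rod top",toplane([(285,131)],m,T,.063).round(4), "rod foot est from disc")
tcp=arm.observe()["ee_pos"];print(tcp)
for px in ([(279,274)],): print("hole c",toplane(px,m,T,.142).round(4),toplane(px,m,T,.128).round(4))
h=cv2.cvtColor(im,cv2.COLOR_BGR2HSV);print(h[245,250],h[320,250],h[214,280])
heldring(im,m,T,.142,(0,40,0),(14,255,110),(212,206,347,345))
E
```

```text
rod top [[ 0.6612 -0.1641]] rod foot est from disc
[ 0.70233393 -0.20939459  0.12997616]
hole c [[ 0.6998 -0.2096]] [[ 0.7047 -0.2147]]
[  9 178  83] [  7 149  53] [  9 150  61]
ring/hole 14329.5 [ 0.7017 -0.2114  0.032 ]
ring/hole 1179.0 [ 0.7002 -0.2097  0.009 ]
```

```bash
python3 - <<'E'
from h import *
C["red"]=((0,150,90),(6,255,255))
im=meas("wrist",["red"],500,1)
im,m,T=grab("wrist")
hs=cv2.cvtColor(im,cv2.COLOR_BGR2HSV)
w=np.zeros(hs.shape[:2],np.uint8);cy,cx=contours(im,"red",500)[0][:,0].mean(0)[::-1].astype(int)
w[cy-15:cy+25,cx-20:cx+20]=cv2.inRange(hs[cy-15:cy+25,cx-20:cx+20],np.array((0,0,60)),np.array((180,110,255)))
c=np.argwhere(w)[:,::-1].mean(0);print("rod px",c,w.sum()/255,"rod xy",toplane([c],m,T,.062).round(4))
heldring(im,m,T,.142,(0,40,0),(14,255,110),(212,200,347,345))
go(.6613,-.1655,.13,134)
E
```

```text
wrist red px [280. 132.] area 10101.5 xy [ 0.6615 -0.1675] r 0.0442 slotdir? -46.1 off 1.4
rod px [278.5984252  137.22834646] 127.0 rod xy [[ 0.6611 -0.167 ]]
ring/hole 14326.0 [ 0.702  -0.2087  0.0322]
ring/hole 1177.5 [ 0.7006 -0.207   0.009 ]
t 5.7 at [ 0.7026 -0.2078  0.1306] psi 134.13 tilt [-0.  0. -1.] -> shift [ 0.0591 -0.0002  0.0007] norm 0.059 turn 0.002
```

```bash
python3 -m pendant '[[0.029,0,0,0,0,0,1],[0.029,0,0,0,0,0,1],[0,0,0,0,0,0,1],[0,0,0,0,0,0,1],[0,0,0,0,0,0,1]]'
python3 - <<'E'
from h import *
go(.6615,-.1665,.0125+.0015)
E
```

```text
time_s: 6.2
ee_pos: [0.6628, -0.1668, 0.1312]
orientation: [0.39, 0.921, 0.0, 0.0]
force: [-0.4, -0.6, -1.2]
finger_gap: 0.71
grasp_force: 65.2
t 6.2 at [ 0.6628 -0.1668  0.1312] psi 134.12 tilt [ 0.001 -0.    -1.   ] -> shift [ 0.0012 -0.0007  0.1172] norm 0.117
```

```bash
python3 -m pendant '[[0.0012,-0.0007,0.035,0,0,0,1],[0,0,0.035,0,0,0,1],[0,0,0.03,0,0,0,1],[0,0,0.0165,0,0,0,1],[0,0,0,0,0,0,1],[0,0,0,0,0,0,1]]'
```

```text
time_s: 6.8
ee_pos: [0.6615, -0.167, 0.0148]
orientation: [0.39, 0.921, 0.0, 0.0]
force: [-0.6, 0.5, -0.1]
finger_gap: 0.711
grasp_force: 75.9
```

```bash
python3 -m pendant '[[0,0,0,0,0,0,-1],[0,0,0,0,0,0,-1],[0,0,0,0,0,0,-1],[0,0,0,0,0,0,-1],[0,0,-0.02,0,0,0,-1],[0,0,-0.045,0,0,0,-1],[0,0,-0.05,0,0,0,-1],[0.0215,-0.0353,0,0,0,0,-1],[0.0215,-0.0353,0,0,0,0,-1],[0.0215,-0.0353,0,0,0,0,-1],[0.0215,-0.0353,0,0,0,0,-1],[0.0215,-0.0353,0,0,0,0,-1],[0,0,0,0,0,0,-1],[0,0,0,0,0,0,-1],[0,0,0,0,0,0,-1]]'
python3 - <<'E'
from h import *
go(.46,-.2126,.001,134)
C["maple"]=((18,30,120),(36,170,255))
im=meas("wrist",["maple"],1500,2); cv2.imwrite("pics/w3.png",im)
im,m,T=grab("top");cv2.imwrite("pics/t3.png",im[100:300,280:480])
a=cv2.resize(im[110:200,310:430],(600,450),interpolation=cv2.INTER_CUBIC);b=cv2.imread("pics/w3.png")
cv2.imwrite("pics/p3.png",np.hstack([cv2.resize(a,(400,300)),cv2.resize(b,(400,300))]))
E
```

```text
time_s: 8.3
ee_pos: [0.4602, -0.2122, 0.1296]
orientation: [0.39, 0.921, 0.0, 0.0]
force: [-0.3, -0.4, -0.4]
finger_gap: 1.003
grasp_force: 0.0
t 8.3 at [ 0.4602 -0.2122  0.1296] psi 134.11 tilt [ 0.001 -0.    -1.   ] -> shift [ 0.     -0.0005  0.1286] norm 0.129 turn 0.002
wrist maple px [277. 206.] area 3835.0 xy [ 0.459  -0.2148] r 0.0294 slotdir? -46.4 off 0.6
```

View pics/p3.png

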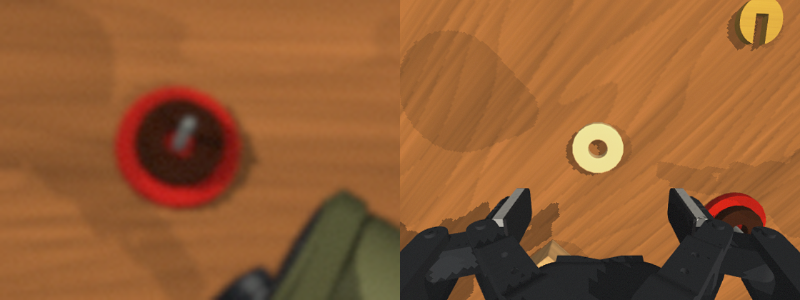

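The left panel shows the walnut ring flat and centred on the red base. The right panel shows the maple ring at about (277,206) in the full frame. I'll grasp it now.

```bash
python3 -m pendant '[[-0.0008,-0.0022,0.04,0,0,0,-1],[0,0,0.04,0,0,0,-1],[0,0,0.03,0,0,0,-1],[0,0,0.0185,0,0,0,-1],[0,0,0,0,0,0,1],[0,0,0,0,0,0,1],[0,0,0,0,0,0,1],[0,0,0,0,0,0,1],[0,0,0,0,0,0,1],[0,0,0,0,0,0,1],[0,0,0,0,0,0,1],[0,0,0,0,0,0,1]]'
```

```text
time_s: 9.6
ee_pos: [0.4591, -0.2146, 0.0019]
orientation: [0.39, 0.921, -0.0, 0.001]
force: [-0.2, 0.9, 7.2]
finger_gap: 0.667
grasp_force: 64.5
```

```bash
python3 -m pendant '[[0,0,-0.03,0,0,0,1],[0,0,-0.048,0,0,0,1],[0,0,-0.048,0,0,0,1],[-0.0213,0.0357,0,0,0,0,1],[-0.0213,0.0357,0,0,0,0,1],[-0.0213,0.0357,0,0,0,0,1],[-0.0213,0.0357,0,0,0,0,1],[-0.0213,0.0357,0,0,0,0,1],[0,0,0,0,0,0,1],[0,0,0,0,0,0,1],[0,0,0,0,0,0,1]]'
python3 - <<'E'
from h import *
im,m,T=grab("wrist"); cv2.imwrite("pics/w4.png",im)
heldring(im,m,T,.141,(18,20,90),(40,190,255),(205,190,355,350))
go(.6613,-.1667,.0285,134)
E
```

```text
time_s: 10.7
ee_pos: [0.66, -0.167, 0.127]
orientation: [0.39, 0.921, -0.0, -0.0]
force: [-0.2, -0.3, 0.0]
finger_gap: 0.664
grasp_force: 64.1
ring/hole 12576.0 [ 0.6587 -0.1665  0.0295]
ring/hole 1174.5 [ 0.6573 -0.1651  0.0088]
t 10.75 at [ 0.6599 -0.1671  0.1273] psi 134.05 tilt [ 0. -0. -1.] -> shift [-0.0006  0.0013  0.0988] norm 0.099 turn 0.001
```

```bash
python3 -m pendant '[[-0.0016,0.0015,0.035,0,0,0,1],[0,0,0.035,0,0,0,1],[0,0,0.018,0,0,0,1],[0,0,0.0108,0,0,0,1],[0,0,0,0,0,0,1],[0,0,0,0,0,0,1]]'
```

```text
time_s: 11.35
ee_pos: [0.6633, -0.1671, 0.0294]
orientation: [0.39, 0.921, 0.0, 0.001]
force: [-0.4, 0.4, -0.3]
finger_gap: 0.664
grasp_force: 64.1
```

```bash
python3 -m pendant '[[0.0007,-0.0007,0.001,0,0,0,1],[0,0,0,0,0,0,1],[0,0,0,0,0,0,-1],[0,0,0,0,0,0,-1],[0,0,0,0,0,0,-1],[0,0,0,0,0,0,-1],[0,0,-0.02,0,0,0,-1],[0,0,-0.04,0,0,0,-1],[0,0,-0.045,0,0,0,-1]]'
python3 -m pendant '[[0.0444,0.0112,0,0,0,0,-1],[0.0444,0.0112,0,0,0,0,-1],[0.0444,0.0112,0,0,0,0,-1],[0.0444,0.0112,0,0,0,0,-1],[0.0444,0.0112,0,0,0,0,-1],[0.0444,0.0112,0,0,0,0,-1],[0.0444,0.0112,0,0,0,0,-1],[0.0444,0.0112,0,0,0,0,-1],[0.0444,0.0112,0,0,0,0,-1],[0,0,0,0,0,0,-1],[0,0,0,0,0,0,-1],[0,0,0,0,0,0,-1]]'
python3 - <<'E'
from h import *
go(.455,.19,.13,134)
im,m,T=grab("wrist"); t,_,_=grab("top")
a=cv2.resize(t[125:185,325:405],(400,300),interpolation=cv2.INTER_CUBIC)
cv2.imwrite("pics/w5.png",im);cv2.imwrite("pics/p5.png",np.hstack([a,cv2.resize(im,(400,300))]))
C["steel"]=((0,0,60),(180,60,255)); meas("wrist",["steel"],1000,4)
E
```

```text
time_s: 12.25
ee_pos: [0.6612, -0.1665, 0.1319]
orientation: [0.39, 0.921, -0.0, -0.001]
force: [0.3, -1.3, 0.8]
finger_gap: 0.999
grasp_force: 0.0
time_s: 13.45
ee_pos: [0.4567, 0.1898, 0.132]
orientation: [0.39, 0.921, 0.0, 0.0]
force: [0.6, -1.1, -0.0]
finger_gap: 0.999
grasp_force: 0.0
t 13.45 at [0.4567 0.1898 0.132 ] psi 134.05 tilt [ 0. -0. -1.] -> shift [ 0.0013 -0.0011  0.002 ] norm 0.003 turn 0.001
wrist steel px [277. 200.] area 2651.0 xy [0.4538 0.1891] r 0.0273 slotdir? 138.2 off 1.3
```

View pics/p5.png

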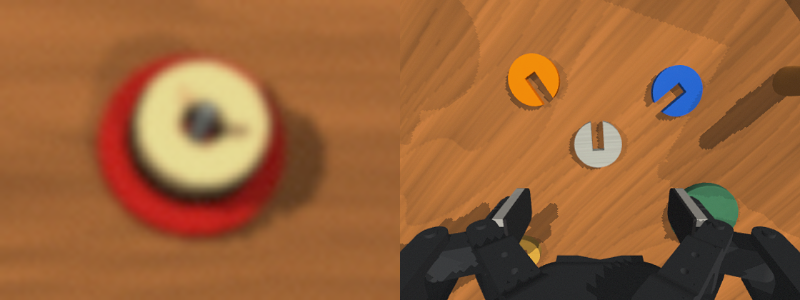

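Left: the maple ring sits flat on the walnut ring, round the rod. Right: the grey steel weight is centred at about (277,200) with its slot pointing up along tool +x. Orange and blue are beside it. Next I'll measure the slot direction.

```bash
cat >> h.py <<'E'
def slot(im,m,T,c,z,Rr):
    "disc centre and slot direction from the convex hull and the slot's long walls"
    k=contours(im,c,1000)[0][:,0]; P=toplane(k,m,T,z); v=circ(P)
    hull=cv2.convexHull(P.astype(np.float32))[:,0]; v=circ(hull[np.abs(np.hypot(*(hull-v[:2]).T)-v[2])<.0015])
    I=P[np.hypot(*(P-v[:2]).T)<v[2]-.0035]            # slot walls and end
    w=I-v[:2]; a=np.arctan2(*w.mean(0)[::-1])
    for _ in range(5):
        e=np.array([np.cos(a),np.sin(a)]); n=np.array([-e[1],e[0]]); s,t=w@e,w@n
        L=(s>-.003)&(s<v[2]-.005); A=np.c_[s[L],t[L]>0,t[L]<=0].astype(float)
        f=np.linalg.lstsq(A,t[L],rcond=None)[0]; a+=np.arctan(f[0])
    print(c,"centre",v.round(4),"slot deg",np.degrees(a).round(2),"walls mm",(f[1:]*1e3).round(1),"end mm",(s.min()*1e3).round(1)); return v,a
E
python3 - <<'E'
from h import *
C["steel"]=((0,0,60),(180,60,255))
for _ in range(2):
    im,m,T=grab("wrist"); v,a=slot(im,m,T,"steel",.01,.028)
go(v[0],v[1],0,np.degrees(a))
s=arm.observe()
m=arm.camera_model("wrist");T=np.eye(4);T[:3,:3]=R.from_euler("z",134.23,degrees=True).as_matrix()@np.diag([1,-1,-1]);T[:3,3]=[.6372,.0317,.1305];T=T@m["mount"]
slot(cv2.imread("pics/w1.png"),m,T,"brass",.01,.024)
E
```

```text
steel centre [0.4535 0.1894 0.028 ] slot deg 137.86 walls mm [ 7.  -7.5] end mm -5.8
steel centre [0.4535 0.1894 0.028 ] slot deg 137.87 walls mm [ 7.  -7.5] end mm -5.6
t 13.7 at [0.4566 0.1897 0.1319] psi 134.01 tilt [-0. -0. -1.] -> shift [ 0.0019 -0.0024  0.1319] norm 0.132 turn -0.067
brass centre [0.4864 0.0058 0.0243] slot deg -45.86 walls mm [ 6.7 -3.8] end mm -7.0
```

```bash
python3 -m pendant '[[0.0019,-0.0024,0.04,0,0,-0.067,-1],[0,0,0.04,0,0,0,-1],[0,0,0.03,0,0,0,-1],[0,0,0.0219,0,0,0,-1],[0,0,0,0,0,0,1],[0,0,0,0,0,0,1],[0,0,0,0,0,0,1],[0,0,0,0,0,0,1],[0,0,0,0,0,0,1],[0,0,0,0,0,0,1],[0,0,0,0,0,0,1],[0,0,0,0,0,0,1]]'
```

```text
time_s: 14.9
ee_pos: [0.4539, 0.1902, 0.0016]
orientation: [0.359, 0.933, 0.001, 0.001]
force: [-2.8, -2.2, 8.9]
finger_gap: 0.618
grasp_force: 63.5
```

```bash
python3 -m pendant '[[0,0,-0.03,0,0,0,1],[0,0,-0.048,0,0,0,1],[0,0,-0.048,0,0,0,1],[-0.0437,-0.0141,0,0,0,0,1],[-0.0437,-0.0141,0,0,0,0,1],[-0.0437,-0.0141,0,0,0,0,1],[-0.0437,-0.0141,0,0,0,0,1],[-0.0437,-0.0141,0,0,0,0,1],[-0.0437,-0.0141,0,0,0,0,1],[-0.0437,-0.0141,0,0,0,0,1],[-0.0437,-0.0141,0,0,0,0,1],[-0.0437,-0.0141,0,0,0,0,1],[0,0,0,0,0,0,1],[0,0,0,0,0,0,1],[0,0,0,0,0,0,1],[0,0,0,0,0,0,1]]'
python3 - <<'E'
from h import *
im,m,T=grab("wrist"); cv2.imwrite("pics/w6.png",im)
go(.6613,-.1667,.042,138)
im2=im.copy(); im2[:190]=0;im2[350:]=0;im2[:,:215]=0;im2[:,345:]=0; im2[im2.sum(2)==0]=(0,255,0)
C["steel"]=((0,0,60),(180,60,255))
try: slot(im2,m,T,"steel",arm.observe()["ee_pos"][2]+.0085,.028)
except Exception as e: print(e)
E
```

```text
time_s: 16.5
ee_pos: [0.66, -0.1665, 0.1267]
orientation: [0.358, 0.934, 0.0, 0.0]
force: [-0.7, 0.2, -0.7]
finger_gap: 0.615
grasp_force: 64.0
t 16.55 at [ 0.6601 -0.1666  0.1267] psi 138.0 tilt [ 0.001 -0.    -1.   ] -> shift [-0.001   0.0007  0.0847] norm 0.085 turn -0.000
steel centre [ 0.6599 -0.1672  0.028 ] slot deg 137.7 walls mm [ 6.1 -6.1] end mm -2.2
```

View pics/w6.png

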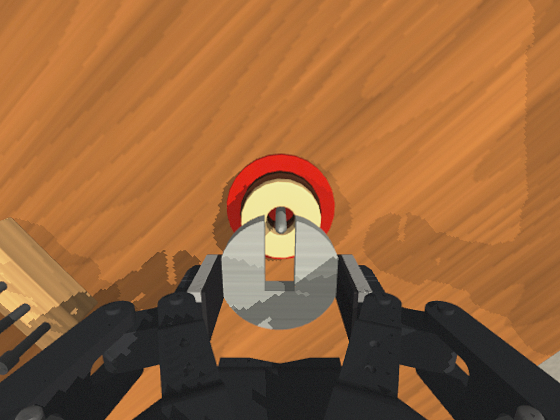

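The picture shows the steel weight held level at (280,275) with its slot up along tool +x. The rod tip, at about (281,212), is seen through the slot mouth.

```bash
python3 -m pendant '[[-0.001,0.0012,0.025,0,0,0,1],[0,0,0.026,0,0,0,1],[0,0,0,0,0,0,1],[0,0,0,0,0,0,1],[0,0,0,0,0,0,1]]'
python3 - <<'E'
from h import *
import cv2
s=cv2.imread("pics/w6.png")
m=arm.camera_model("wrist");T=np.eye(4);T[:3,:3]=R.from_euler("z",138.0,degrees=True).as_matrix()@np.diag([1,-1,-1]);T[:3,3]=[.6601,-.1666,.1267];T=T@m["mount"]
print("rod tip",toplane([(281,212)],m,T,.063).round(4))
im,m,T=grab("wrist"); cv2.imwrite("pics/w7.png",im[160:370,180:380])
tcp=arm.observe()["ee_pos"]
im2=im.copy(); im2[:190]=0;im2[350:]=0;im2[:,:215]=0;im2[:,345:]=0; im2[im2.sum(2)==0]=(0,255,0)
C["steel"]=((0,0,60),(180,60,255)); slot(im2,m,T,"steel",tcp[2]+.0085,.028)
go(.6613,-.1667,.042,138)
E
```

```text
time_s: 17.05
ee_pos: [0.6624, -0.1674, 0.0771]
orientation: [0.359, 0.933, 0.0, 0.001]
force: [-0.2, -0.1, -2.1]
finger_gap: 0.615
grasp_force: 64.0
rod tip [[ 0.653  -0.1594]]
steel centre [ 0.6622 -0.1681  0.0281] slot deg 136.71 walls mm [ 6.2 -6. ] end mm -2.8
t 17.1 at [ 0.6624 -0.1674  0.077 ] psi 137.94 tilt [ 0.003 -0.001 -1.   ] -> shift [ 0.0014 -0.0002  0.035 ] norm 0.035 turn -0.001
```

View pics/w7.png

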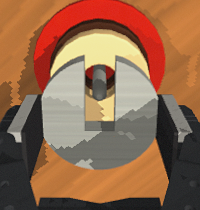

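```bash
python3 - <<'E'
from h import *
im,m,T=grab("wrist")
print("rod tip",toplane([(279,256)],m,T,.063).round(4))
T2=np.eye(4);T2[:3,:3]=R.from_euler("z",138.0,degrees=True).as_matrix()@np.diag([1,-1,-1]);T2[:3,3]=[.6601,-.1666,.1267];T2=T2@m["mount"]
print("rod tip hi",toplane([(281,231)],m,T2,.063).round(4))
go(.6613,-.1667,.042,138)
E
```

```text
rod tip [[ 0.6619 -0.1679]]
rod tip hi [[ 0.663  -0.1683]]
t 17.15 at [ 0.6622 -0.1675  0.0768] psi 137.94 tilt [ 0.002 -0.001 -1.   ] -> shift [ 0.0013 -0.0001  0.0348] norm 0.035 turn -0.001
```

```bash
python3 -m pendant '[[0.0003,0,0.015,0,0,0,1],[0,0,0.012,0,0,0,1],[0,0,0.0075,0,0,0,1],[0,0,0,0,0,0,1],[0,0,0,0,0,0,1],[0,0,0,0,0,0,1]]'
```

```text
time_s: 17.75
ee_pos: [0.6611, -0.1671, 0.0416]
orientation: [0.359, 0.933, -0.0, -0.0]
force: [-13.0, 3.6, 17.8]
finger_gap: 0.614
grasp_force: 66.4
```

```bash
python3 -m pendant '[[0,0,-0.0008,0,0,0,1],[0,0,0,0,0,0,1],[0,0,0,0,0,0,1]]'; python3 - <<'E'
from h import *
im,m,T=grab("wrist"); cv2.imwrite("pics/w8.png",cv2.resize(im[160:370,180:380],None,fx=2,fy=2))
go(.6613,-.1667,.042,138)
E
```

```text
time_s: 18.05
ee_pos: [0.6612, -0.1671, 0.0417]
orientation: [0.359, 0.933, -0.0, -0.0]
force: [-7.8, 2.3, 10.5]
finger_gap: 0.614
grasp_force: 65.6
t 18.1 at [ 0.6612 -0.1671  0.0417] psi 137.93 tilt [-0.001  0.    -1.   ] -> shift [ 0.0002  0.0004 -0.0003] norm 0.001 turn -0.001
```

View pics/w8.png

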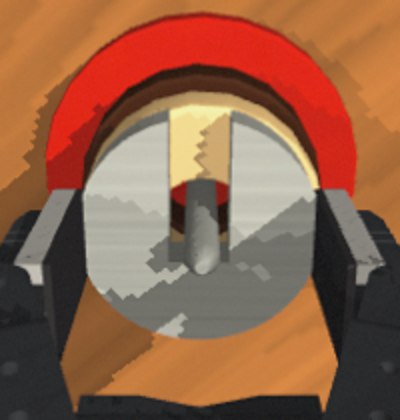

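The steel weight sits flat on the maple ring with the rod in its slot, in the middle of the crop at about (203,225). I'll ease up slightly, release, and move over the brass weight.

```bash
python3 -m pendant '[[0,0,-0.0008,0,0,0,1],[0,0,0,0,0,0,1],[0,0,0,0,0,0,-1],[0,0,0,0,0,0,-1],[0,0,0,0,0,0,-1],[0,0,0,0,0,0,-1],[0,0,-0.015,0,0,0,-1],[0,0,-0.03,0,0,0,-1],[0,0,-0.045,0,0,0,-1],[0.0409,0.0019,0,0,0,0,-1],[0.0409,0.0019,0,0,0,0,-1],[0.0409,0.0019,0,0,0,0,-1],[0.0409,0.0019,0,0,0,0,-1],[0.0409,0.0019,0,0,0,0,-1],[0.0409,0.0019,0,0,0,0,-1],[0,0,0,0,0,0,-1],[0,0,0,0,0,0,-1],[0,0,0,0,0,0,-1]]'
python3 - <<'E'
from h import *
im,m,T=grab("wrist");t,_,_=grab("top")
C["brass"]=((19,80,60),(32,255,255))
hsv=cv2.cvtColor(im,cv2.COLOR_BGR2HSV)
for lo in ((20,110,150),(20,110,180)):
    C["brass"]=(lo,(32,255,255)); v,a=slot(im,m,T,"brass",.01,.024)
go(v[0],v[1],0,np.degrees(a)+180)
a=cv2.resize(t[125:185,325:405],(400,300),interpolation=cv2.INTER_CUBIC)
cv2.imwrite("pics/p9.png",np.hstack([a,cv2.resize(im[80:305,130:430],(400,300))]))
E
```

```text
time_s: 19.9
ee_pos: [0.4877, 0.0052, 0.1329]
orientation: [0.359, 0.933, 0.0, 0.001]
force: [0.7, 0.5, 0.7]
finger_gap: 1.002
grasp_force: 0.0
brass centre [0.4862 0.0053 0.0235] slot deg -45.78 walls mm [ 8.1 -8. ] end mm -8.0
brass centre [0.4863 0.0053 0.0235] slot deg -45.87 walls mm [ 8.  -8.1] end mm -8.1
t 20.0 at [0.4875 0.0051 0.1324] psi 137.87 tilt [ 0. -0. -1.] -> shift [ 0.0011 -0.0007  0.1324] norm 0.132 turn 0.065
```

View pics/p9.png

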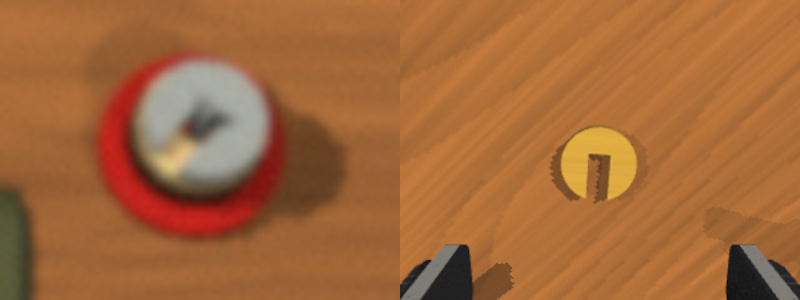

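Left: steel is on the stack with its slot toward lower-left. Right: the brass slot points down along tool −x, so it is opposite. I'll grasp the brass weight.

```bash
python3 -m pendant '[[0.0011,-0.0007,0.04,0,0,0.065,-1],[0,0,0.04,0,0,0,-1],[0,0,0.03,0,0,0,-1],[0,0,0.0212,0,0,0,-1],[0,0,0,0,0,0,1],[0,0,0,0,0,0,1],[0,0,0,0,0,0,1],[0,0,0,0,0,0,1],[0,0,0,0,0,0,1],[0,0,0,0,0,0,1],[0,0,0,0,0,0,1],[0,0,0,0,0,0,1],[0,0,0,0,0,0,1]]'; python3 -c "
from h import *
go(.6615,-.1669,.13,137.9)"
```

```text
time_s: 21.3
ee_pos: [0.4866, 0.0057, 0.0027]
orientation: [0.389, 0.921, 0.0, 0.001]
force: [-2.1, -0.9, 5.4]
finger_gap: 0.52
grasp_force: 60.3
t 21.3 at [0.4866 0.0057 0.0027] psi 134.2 tilt [ 0.003 -0.    -1.   ] -> shift [-0.246   0.0053 -0.1268] norm 0.277 turn -0.065
```

```bash
python3 -m pendant '[[0,0,-0.03,0,0,0,1],[0,0,-0.048,0,0,0,1],[0,0,-0.048,0,0,0,1],[-0.041,0.0009,0,0,0,0,1],[-0.041,0.0009,0,0,0,0,1],[-0.041,0.0009,0,0,0,0,1],[-0.041,0.0009,0,0,0,0,1],[-0.041,0.0009,0,0,0,0,1],[-0.041,0.0009,0,0,0,0,1],[0,0,0,0,0,-0.065,1],[0,0,0.02,0,0,0,1],[0,0,0.018,0,0,0,1],[0,0,0,0,0,0,1],[0,0,0,0,0,0,1],[0,0,0,0,0,0,1]]'
python3 - <<'E'
from h import *
im,m,T=grab("wrist"); cv2.imwrite("pics/w10.png",cv2.resize(im[160:370,180:380],None,fx=2,fy=2))
tcp=arm.observe()["ee_pos"]
im2=im.copy(); im2[:190]=0;im2[350:]=0;im2[:,:215]=0;im2[:,345:]=0
C["brass"]=((19,90,60),(34,255,255)); 
try: slot(im2,m,T,"brass",tcp[2]+.008,.024)
except Exception as e: print(e)
go(.6615,-.1669,.0525,137.9)
E
```

```text
time_s: 22.8
ee_pos: [0.6616, -0.1668, 0.0909]
orientation: [0.359, 0.933, 0.0, 0.001]
force: [-0.0, -0.1, 0.0]
finger_gap: 0.518
grasp_force: 62.0
brass centre [ 0.6585 -0.1649  0.0227] slot deg -43.95 walls mm [ 7.2 -6.6] end mm -3.8
t 22.85 at [ 0.6616 -0.1668  0.0907] psi 137.94 tilt [ 0.002 -0.001 -1.   ] -> shift [ 0.0001 -0.0002  0.0382] norm 0.038 turn 0.001
```

View pics/w10.png

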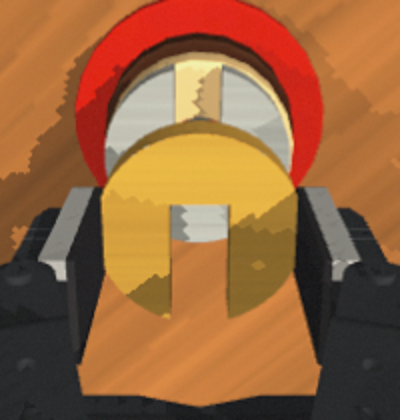

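```bash
python3 - <<'E'
from h import *
im,m,T=grab("wrist"); s=arm.observe(); tcp=s["ee_pos"]; a,M=psi(s)
z=tcp[2]+.0078
e=toplane([(280,262.5),(265,262),(295,262)],m,T,z); print("tcp",tcp.round(4),"centre",(e[0]-.007*M[:2,0]).round(4), "end in tool",((e-tcp[:2])@M[:2,:2]).round(4).tolist())
# top-face edge: fit circle to lower (rear) arc + sides only
mk=cv2.inRange(cv2.cvtColor(im,cv2.COLOR_BGR2HSV),np.array((19,120,60)),np.array((34,255,255)))
rows=[(r,np.where(mk[r,215:345])[0]+215) for r in range(250,316,4)]
P=np.array([(c,r) for r,x in rows if len(x)>3 for c in (x.min(),x.max())])
v=circ(toplane(P,m,T,z)); print("arc fit",v.round(4))
E
```

```text
tcp [ 0.6615 -0.1668  0.0905] centre [ 0.6619 -0.1674] end in tool [[0.0062, -0.0002], [0.0064, -0.007], [0.0064, 0.0067]]
arc fit [ 0.6618 -0.1678  0.0234]
```

The brass weight is centred at about (0.6619, −0.1675), over the rod. Its slot points down (tool −x), opposite the steel slot, which shows as the pale strip at the top. Lowering it.

```bash
python3 -m pendant '[[0,0,0.015,0,0,0,1],[0,0,0.012,0,0,0,1],[0,0,0.007,0,0,0,1],[0,0,0.003,0,0,0,1],[0,0,0,0,0,0,1],[0,0,0,0,0,0,1]]'
```

```text
time_s: 23.5
ee_pos: [0.6609, -0.1666, 0.0528]
orientation: [0.359, 0.933, -0.0, -0.0]
force: [-8.5, 1.9, 12.1]
finger_gap: 0.523
grasp_force: 63.7
```

Contact is about 12 N. I'll ease off, release, back away clear of the stand, and check.

```bash
python3 -m pendant '[[0,0,-0.001,0,0,0,1],[0,0,0,0,0,0,1],[0,0,0,0,0,0,-1],[0,0,0,0,0,0,-1],[0,0,0,0,0,0,-1],[0,0,0,0,0,0,-1],[0,0,-0.015,0,0,0,-1],[0,0,-0.03,0,0,0,-1],[0,0,-0.045,0,0,0,-1],[-0.02,0.01,-0.01,0,0,0,-1],[-0.04,0,0,0,0,0,-1],[-0.02,0,0,0,0,0,-1],[0,0,0,0,0,0,-1],[0,0,0,0,0,0,-1]]'
python3 - <<'E'
from h import *
im,_,_=grab("wrist");t,_,_=grab("top");s,_,_=grab("scene")
f=lambda a,r:cv2.resize(a,(400,300),interpolation=cv2.INTER_CUBIC)
cv2.imwrite("pics/p11.png",np.vstack([np.hstack([f(im[0:300,80:480],0),f(s[205:265,147:227],0)]),np.hstack([f(t,0),f(s,0)])]))
go(.6,0,.2)
E
```

```text
time_s: 24.9
ee_pos: [0.727, -0.2128, 0.1533]
orientation: [0.359, 0.933, 0.0, -0.0]
force: [-0.8, 0.1, -0.4]
finger_gap: 0.996
grasp_force: 0.0
t 25.05 at [ 0.7269 -0.2122  0.1538] psi 137.96 tilt [ 0. -0. -1.] -> shift [ 0.2363  0.0726 -0.0463] norm 0.252
```

View pics/p11.png

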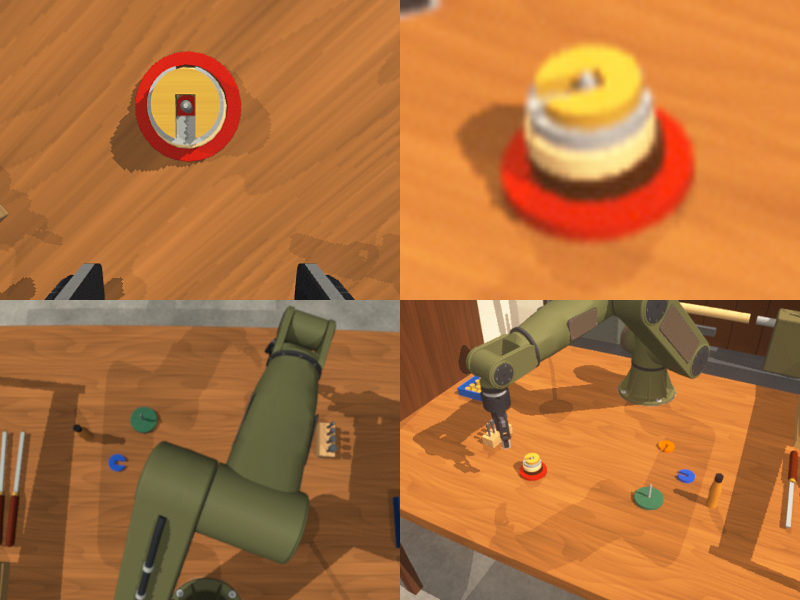

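The wrist crop at (187,105) shows the brass weight on the steel weight, centred on the rod with opposite slots. The scene crop shows all four pieces lying flat on the red base. The green stand is empty, and the handle and bit block are standing where they were. Handing in.

```bash
python3 -c "
from bench import arm
print(arm.job_done())"
```

```text
the job is handed in; nothing more can be done
None
```

I handed the job in after about 25 s of robot time: walnut, maple, steel and brass are stacked flat and centred on the red stand with the two slots opposite, the green stand is empty, and the handle and bit block look unmoved.

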